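# Cap the table chopper and hold it on pulse

### The arm

A 6-joint arm with a two-finger parallel gripper is mounted at the origin on a cart in front of the work surface, level with it; the furniture and walls round the work are solid. World frame = base frame: x ahead of the robot, y to its left, z up, the work surface at z = 0. Lengths are in m, angles in rad, forces in N, time in s.
With the tool pointing down it reaches from about 0.35 to 0.925 m from the base axis. Payload 6.4 kg.
Tool frame: the origin (TCP) lies at the very end of the fingers, on their centre line; the grasp point (between the pads) lies 19 mm behind it (manip.grip_point_offset is the distance from the TCP to the grasp point, in m); z points along the fingers, y is the direction in which the jaws open and shut (so a half turn about z gives the same grasp; the last joint's range is limited). The gripper opens to 94 mm and grips with 3 to 60 N. Pads are 16 mm wide; open, the fingers measure 119 mm over their backs; the gripper's body (75 mm by 177 mm) begins 78 mm behind the grasp point.
Start: joints at [-1.398, 0.245, 1.558, -0, 1.339, -0.174], TCP at [0.221, -0.611, 0.205] pointing down, gripper open.
Joint ranges: [-3.13, 3.13], [-1.02, 2.26], [0.13, 2.54], [-0.95, 4.09], [0.21, 2.88], [-2.74, 2.74]. Speed limits (rad/s): [2.57, 2.57, 3.14, 3.14, 3.14, 3.14].

### API

Orientations are given as a unit quaternion [w, x, y, z].
In Python, from bench import manip gives the robot as it stands. Calls block until the motion is done:
- manip.move_to(position, orientation): joint-space move of the TCP to a pose.
- manip.movel(position, orientation=None, vel=0.15): straight line of the TCP; orientation=None keeps the orientation; vel is the mean speed in m/s.
- manip.set_joints(angles): joint-space move.
- manip.move_gripper(opening, f_grip=None): finger opening in m; f_grip is the grip in N (None keeps the last); returns when the fingers have stopped.
- manip.dwell(seconds).
- manip.inverse_kinematics(position, orientation): joint angles nearest the present ones, or None.
- manip.get_image(name): name is "side" or "top"; returns a dict with "frame" (400x640x3 uint8, red, green, blue), "z_map" (400x640 float32, m along the optical axis (not along the pixel's ray), 0 where there is no reading), "fx", "fy", "cx", "cy" (pixels), "R" (3x3) and "t" (3): a world point X has camera coordinates R X + t. Camera axes: x right, y down, z forward; pixel columns grow to the right and rows downward; lengths in m; the calibration is good to about 2 mm. A picture is of the moment at which its call begins.
A pose or a line that the arm cannot do raises manip.PlanningError and nothing moves.
- manip.hand_in(): hands the job in, once; it reports no verdict.
Readings, each from a call of its own:
- manip.read_t(): time.
- manip.read_qpos(): joint angles.
- manip.read_dq(): joint speeds.
- manip.read_joint_torque(): joint torques, N m.
- manip.read_position(): TCP position.
- manip.read_tcp_rot(): TCP orientation.
- manip.read_contact_force(): force on the tool from outside, world axes, zero at the start.
- manip.read_wrist_torque(): the same for the moment, N m.
- manip.read_width(): finger opening in m.
Only numpy, scipy, OpenCV 4.12 (cv2) and the standard library are available. Lean on these libraries where they do the work, as an engineer would, in place of code of your own. Each camera call takes 0.05 s, during which the arm holds its last target.

### The job

Gently lower the hinged cover of the pale metal table chopper until it is fully closed, then put the winged cap into the round socket in the cover with its two lugs in the two slots, down until its flange rests on the socket. Twist the cap clockwise (seen from above) half way, so that its wing lines up with the long middle mark that points fore and aft, never as far as the lock click, and hold it there against its spring: finish while still gripping the cap. Leave the small cup, the beige bowl and the scoop on the table alone.

Things in the scene. Friction and masses are not known exactly. Their poses are not given: they have to be found in the camera images.
- chopper: Table chopper, a plain pale metal box 180 (x) x 150 (y) x 73 mm high, fixed to the table. Origin: centre of its underside on the table. Its x axis points from its front (black vented panel, cover tab) to its rear (hinge), z up.
- cover (a joint): Hinge angle of the chopper's metal cover (rad): 0 = closed and level (hard stop), positive = front edge raised. A stiff friction hinge (0.3 N m): the cover stays where it is left and closes when its front edge is pushed down with 1 to 3 N. Cover 168 mm long from the hinge, 146 mm wide, 8 mm thick; its underside is level with the hinge line.
- cover_tab (a point): Middle of the upper face of the tab (50 mm wide, 18 mm long) on the cover's front edge: 174 mm in front of the hinge line and 8 mm above it with the cover closed. It moves with the cover and has the cover's axes (those of the chopper when closed).
- cover_hinge (a point): Middle of the cover's hinge line, which runs along the chopper's y at its rear, 80 mm behind the chopper's centre and 73 mm above the table. The point turns with the cover.
- cover_socket (a point): Centre of the socket at the top of its black collar (86 mm across, 2 mm proud of the cover, 10 mm thick, free below), 80 mm in front of the hinge. Has the cover's axes: when closed z up, x to the hinge. Hole 48 mm across; two opposite slots 14 mm wide reach 33 mm from the axis, along the line turned +0.75 rad (anticlockwise from above) from x. Marks: see middle_mark.
- cap: Winged bayonet cap, loose, upright, about 90 g. Origin: centre of its underside; z up, x along wing and lugs (same after half a turn). Black skirt 43 mm across, 22 mm high; two lugs on +x and -x, 8 mm wide, 2 to 9 mm up, reach 30 mm from the axis; flange 72 mm across, 22 to 27 mm up; wing 60 mm long, 16 mm thick (grip across it), 27 to 61 mm up. Fully in, its origin is 22 mm below cover_socket.
- pulse_ring (a joint): Sprung switch ring under the socket (rad), pushed clockwise by the cap's lugs after about 0.07 rad of play: 0 = rest, cap at the slots; about 0.68 = half way, cap's x along the socket's x; detents resist from about 0.93, lock clicks past 1.1; stop 1.45. The spring pushes back 0.06 N m at 0, 0.14 half way. Once turned, the lugs sit under the collar with 3 mm of play upward.
- dip_cup: Small white portion cup, 76 mm across, 47 mm high, a bystander. Origin: centre of its underside.
- rice_bowl: Small beige bowl, 93 mm across, 64 mm high, a bystander. Origin: centre of its underside.
- scoop: Dark measuring scoop, 147 mm long, 30 mm high, a bystander. Origin: centre of its underside.
- middle_mark (a point): Top of the long raised bar mark (14 x 3 mm) on the cover, 53 mm in front of the socket's axis on its x line: half way. A short bar mark stands at the slot line (insert), 0.75 rad anticlockwise (from above) before it; a small square mark (lock) 0.75 rad clockwise past it, all 53 mm from the axis.
Things that resemble listed ones, but are neither listed nor needed, are in the scene too. Leave any purple look-alike of the cap alone.

How it is judged:
On the way, in this order (a step that is already met when the one before it is completed fails the run):
1. the cover is fully closed (value of joint cover below 0.03 rad), for 0.2 s.
2. the cap is down in the socket with its flange on the collar (horizontal distance between cap and cover_socket below 0.005 m and z of cap in the frame of cover_socket below -0.0185 m and value of joint cover below 0.03 rad), for 0.1 s.
At the end, for the whole second after the job is handed in: The cover is closed (under 0.03 rad); the cap sits in the socket, within 5 mm of its axis and at most 3.5 mm off fully down, its wing within 0.17 rad (10 degrees) of the middle mark with the switch ring turned 0.45 to 0.95 rad, at rest, and the fingers still grip it (all of step 2 and angle between the x axis of cap and the x axis of cover_socket, either way round below 0.17 rad and value of joint pulse_ring between 0.45 and 0.95 rad and angular speed of cap below 0.2 rad/s and contact force between the fingers and cap above 1 N); the arm keeps its last pose, push and grip.
It fails at once if the cap was twisted into the lock click (value of joint pulse_ring above 1.1 rad).
It fails at once if the cover was slammed (over 4 rad/s) (velocity of joint cover below -4 rad/s).
It fails at once if the portion cup was moved (distance of dip_cup from where it was at the start of the episode above 0.03 m).
It fails at once if the beige bowl was moved (distance of rice_bowl from where it was at the start of the episode above 0.03 m).
It fails at once if the scoop was moved (distance of scoop from where it was at the start of the episode above 0.03 m).
It also fails if it takes over 61 s, if anything falls off the work surface, if the arm or the gripper's body presses on something with over 40 N, if the wrist force passes 120 N, or if a joint passes its speed limit or range.

## Working session

There is one attempt and no reset: what is moved stays moved. The work goes in short steps, each a Python script; the robot and the scene stay as the last script left them, time stands still between calls to the robot, and variables do not carry over. Pictures are saved under pics/ and viewed, and the job is handed in when it is done.

```bash
ls; mkdir -p pics; cat > h.py <<'E'
import numpy as np, cv2, pickle
from bench import manip
def shot(n,tag):
    im=manip.get_image(n); pickle.dump(im,open(f'pics/{tag}.pkl','wb'))
    cv2.imwrite(f'pics/{tag}.png',im['frame'][:,:,::-1]); return im
def load(tag): return pickle.load(open(f'pics/{tag}.pkl','rb'))
def crop(tag,x0,y0,x1,y1,s,out):
    f=load(tag)['frame'][y0:y1,x0:x1,::-1]
    cv2.imwrite(f'pics/{out}.png',cv2.resize(f,None,fx=s,fy=s,interpolation=cv2.INTER_CUBIC))
def px(im,u,v,r=0):
    z=im['z_map'][int(round(v)),int(round(u))]
    c=np.array([(u-im['cx'])/im['fx']*z,(v-im['cy'])/im['fy']*z,z])
    return im['R'].T@(c-im['t'])
def pxz(im,u,v,h): # intersect with plane z=h
    o=-im['R'].T@im['t']; d=im['R'].T@np.array([(u-im['cx'])/im['fx'],(v-im['cy'])/im['fy'],1])
    return o+d*(h-o[2])/d[2]
def proj(im,X):
    c=im['R']@np.asarray(X)+im['t']; return np.array([c[0]/c[2]*im['fx']+im['cx'],c[1]/c[2]*im['fy']+im['cy']])
def cloud(im):
    v,u=np.mgrid[0:400,0:640]; z=im['z_map']
    c=np.stack([(u-im['cx'])/im['fx']*z,(v-im['cy'])/im['fy']*z,z],-1)
    P=(c-im['t'])@im['R']; P[z==0]=np.nan; return P
E
python3 - <<'E'
from h import *
for n in('side','top'):
    im=shot(n,n+'0'); print(n,-im['R'].T@im['t'],im['fx'])
print(manip.read_t(),manip.read_tcp_rot(),manip.read_width(),manip.grip_point_offset)
E
```

```text
pics
side [-0.09746295  1.069402    0.546575  ] 488.8653845094139
top [ 0.46857778 -0.0317954   1.37026976] 364.2329171339706
0.1 [-8.27686124e-04  9.85007497e-01  1.72509554e-01  9.37850702e-06] 0.09401471803544442 0.0188
```

View pics/side0.png

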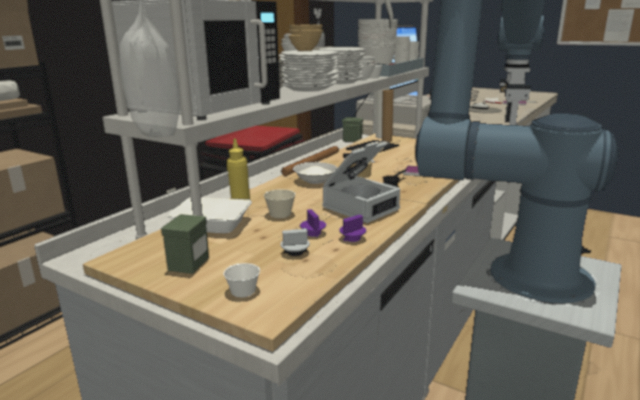

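View pics/top0.png

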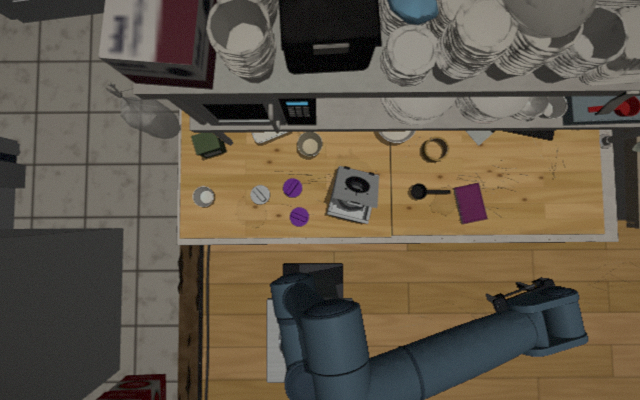

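The side view shows the chopper at (362,190) with its cover raised. The cap candidates are a light grey winged one at (294,242) and two purple ones at (313,224) and (352,229). In the top view these are (260,194), (292,187) and (299,216), with the chopper at (354,193).

```bash
python3 - <<'E'
from h import *
crop('top0',180,130,480,245,2.6,'c1')
crop('side0',230,120,450,310,3.5,'c2')
crop('top0',240,150,400,240,5,'c3')
E
```

```text
(no output)
```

View pics/c2.png

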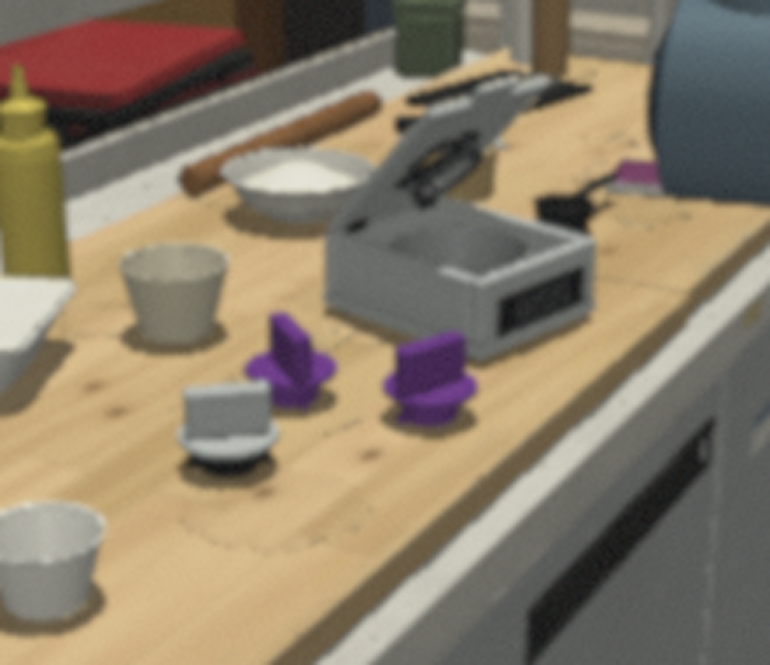

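View pics/c3.png

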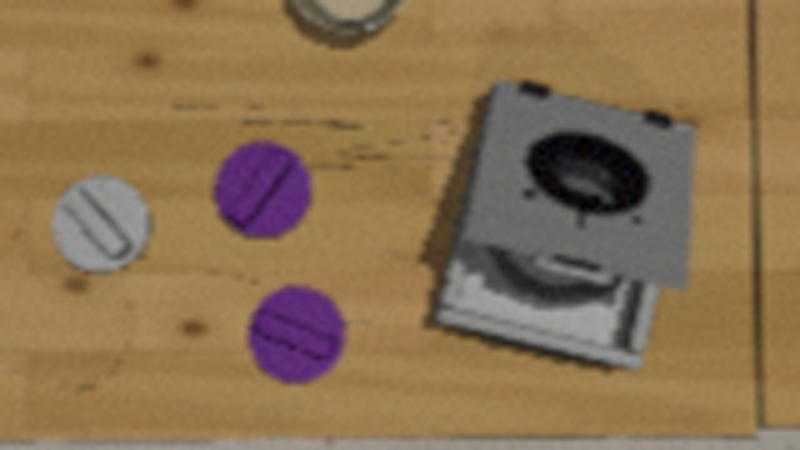

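The grey cap with the black skirt is the wanted one: top view (260,194.7), side view (294,242). The purple ones are decoys. Next I measure.

```bash
python3 - <<'E'
from h import *
im=load('top0'); P=cloud(im)
f=lambda a,b:(240+(a+.5)/5-.5,150+(b+.5)/5-.5)
# cap: hsv mask
roi=np.zeros((400,640),bool); roi[180:210,245:275]=1
for n,lo,hi in(('flange',.02,.05),('wing',.052,.075)):
    m=roi&(P[...,2]>lo)&(P[...,2]<hi); q=P[m]
    print(n,len(q),q.mean(0),np.median(q[:,2]))
    if n=='wing':
        w,v=np.linalg.eigh(np.cov(q[:,:2].T)); print(v[:,1],np.arctan2(v[1,1],v[0,1]),np.sqrt(w*12))
# bystander etc heights
for n,(u,v) in dict(p1=(292,187),p2=(299,216),cup=(204,198),bowl=(309,146)).items(): print(n,px(im,u,v))
# wing ends at z=.061
for n,a in dict(capc=(101,223),w1=(82,183),w2=(57,210),w3=(132,240),w4=(118,258)).items(): print(n,pxz(im,*f(*a),.061 if n[0]=='w' else .027))
# chopper front corners
for n,a in dict(fl=(437,322),fr=(637,365)).items(): print(n,pxz(im,*f(*a),.073),pxz(im,*f(*a),0),px(im,*f(*a)))
for n,a in dict(cov_rl=(497,83),cov_rr=(695,125),cov_fr=(686,288),cov_fl=(463,243),k1=(535,90),k2=(657,120)).items(): print(n,px(im,*f(*a)))
# cover plane
for n,a in dict(a=(500,110),b=(685,140),c=(670,270),d=(480,230),e=(510,170),g=(665,190),tab=(577,262)).items(): print(n,px(im,*f(*a)))
E
```

```text
flange 216 [0.53527958 0.18164986 0.02759079] 0.027112810392267657
wing 73 [0.5357765  0.18266589 0.06096907] 0.061042573351011556
[-0.75361986 -0.65731051] -2.4243482385237356 [0.01626456 0.05787042]
p1 [0.56031638 0.06003108 0.0583027 ]
p2 [0.45571691 0.03504792 0.06013087]
cup [0.5249527  0.39398751 0.00531917]
bowl [ 0.71888563 -0.00099805  0.00630217]
capc [0.53667739 0.18121969 0.027     ]
w1 [0.56392038 0.1896174  0.061     ]
w2 [0.54454775 0.20755709 0.061     ]
w3 [0.52255361 0.15348094 0.061     ]
w4 [0.50967254 0.16352423 0.061     ]
fl [ 0.46225348 -0.0651358   0.073     ] [ 0.4618976  -0.06701193  0.        ] [ 0.46223382 -0.0652394   0.0689689 ]
fr [ 0.43084802 -0.20676334  0.073     ] [ 0.42872488 -0.21660914  0.        ] [ 0.43075626 -0.20718886  0.06984494]
cov_rl [ 0.63309649 -0.10972043  0.0707902 ]
cov_rr [ 0.60928898 -0.26356351 -0.00204363]
cov_fr [ 0.48613919 -0.25469345 -0.00237068]
cov_fl [ 0.51823129 -0.08407884  0.07458843]
k1 [ 0.62585246 -0.13561088  0.08709977]
k2 [ 0.60412297 -0.22200993  0.08490386]
a [ 0.61044438 -0.10992385  0.09910727]
b [ 0.58946613 -0.24111953  0.08791137]
c [ 0.49524471 -0.21230091  0.19647408]
d [ 0.52165377 -0.08996358  0.20132017]
e [ 0.56435993 -0.113218    0.14792149]
g [ 0.55084972 -0.21890463  0.13733977]
tab [ 0.50046768 -0.15121296  0.20885258]
```

```bash
cat > fit.py <<'E'
from h import *
from scipy.optimize import least_squares
def hingeT(p):
    x,y,yaw,a=p; c,s=np.cos(yaw),np.sin(yaw); R=np.array([[c,-s,0],[s,c,0],[0,0,1]])
    h=np.array([x,y,0])+R@[.08,0,.073]
    ca,sa=np.cos(a),np.sin(a)
    Ry=np.array([[ca,0,sa],[0,1,0],[-sa,0,ca]]) # front (-x) raised for a>0: z=-sa*x
    return R,h,R@Ry
def cov(p,X): R,h,Rc=hingeT(p); return h+Rc@np.asarray(X)
def box(p,X): R,h,Rc=hingeT(p); return np.array([p[0],p[1],0])+R@np.asarray(X)
E
python3 - <<'E'
from fit import *
im=load('top0');P=cloud(im)
f=lambda a,b:np.array((240+(a+.5)/5-.5,150+(b+.5)/5-.5))
def ring(r,z): pass
obs=[('c',(-.168,.073,.008),(463,243)),('c',(-.168,-.073,.008),(686,288)),('c',(-.133,0,.009),(582,220)),
('c',(-.08-.053*np.cos(.75),-.053*np.sin(-.75),.009),(530,194)),('c',(-.08-.053*np.cos(.75),-.053*np.sin(.75),.009),(637,220)),
('c',(-.08,0,.010),(588,173)),('b',(-.09,.075,.073),(437,320)),('b',(-.09,-.075,.073),(639,365))]
# cover points
u0,v0=f(475,120);u1,v1=f(690,280)
sub=P[int(v0):int(v1),int(u0):int(u1)].reshape(-1,3)
sub=sub[sub[:,2]>.09]
def res(p,full=False):
    r=[ (proj(im,(cov if k=='c' else box)(p,X))-f(*o)) for k,X,o in obs]
    if full: return np.array(r)
    R,h,Rc=hingeT(p); d=((sub-h)@Rc)[:,2]-.008
    d=d[np.abs(((sub-h)@Rc)[:,1])<.07]
    return np.concatenate([np.ravel(r),[np.median(d)*500]])
s=least_squares(lambda p:res(p),[.53,-.15,-.22,.9],loss='soft_l1')
print(s.x,s.cost);print(np.round(res(s.x,True),2), res(s.x)[-1]); p=s.x
R,h,Rc=hingeT(p); q=(sub-h)@Rc; k=(np.abs(q[:,1])<.068)&(np.abs(q[:,2]-.008)<.02)&(np.hypot(q[:,0]+.08,q[:,1])>.047); 
print(np.polyfit(q[k,0],q[k,2]-.008,1),k.sum())
print('tab',cov(p,(-.174,0,.008)),'hinge',h)
pc=p.copy();pc[3]=0
print('socket closed',cov(pc,(-.08,0,.010)),'tab closed',cov(pc,(-.174,0,.008)))
np.save('p.npy',p)
S=load('side0'); 
v=S['frame'].copy()
for k,X,o in obs:
    u=proj(S,(cov if k=='c' else box)(p,X)); cv2.circle(v,tuple(np.round(u).astype(int)),1,(255,0,0),-1)
R=None
for X in ((-.09,.075,0),(.09,.075,.073),(-.09,-.075,0)): cv2.circle(v,tuple(np.round(proj(S,box(p,X))).astype(int)),1,(255,0,0),-1)
cv2.imwrite('pics/ov.png',cv2.resize(v[130:240,290:430,::-1],None,fx=5,fy=5))
E
```

```text
[ 0.53434595 -0.1591305  -0.2367347   0.79099216] 2.6060756202326036
[[ 0.44 -2.  ]
 [ 0.1  -0.66]
 [-0.3   0.49]
 [-0.17  0.43]
 [-0.32  0.18]
 [-0.16 -0.45]
 [-0.01 -0.22]
 [ 0.78  0.44]] 0.7626130794647582
[-0.03250207 -0.00227771] 801
tab [ 0.4987104  -0.15053312  0.20234804] hinge [ 0.61211467 -0.17789287  0.073     ]
socket closed [ 0.53434595 -0.1591305   0.083     ] tab closed [ 0.44296771 -0.13708471  0.081     ]
```

View pics/ov.png

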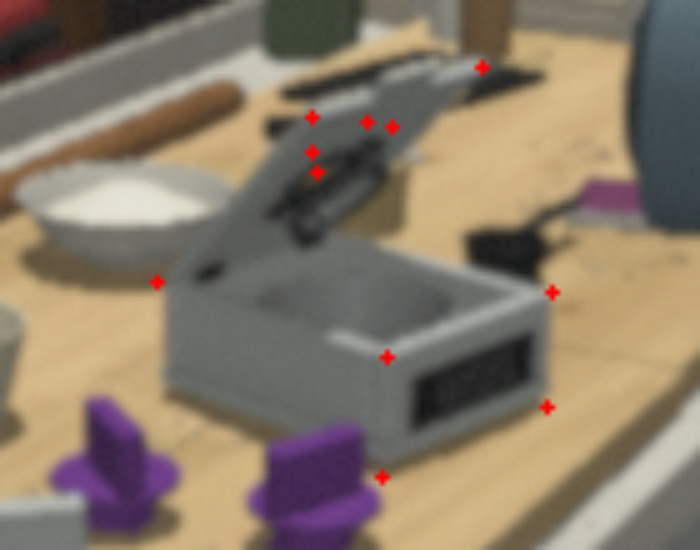

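```bash
cat >> h.py <<'E'
from scipy.spatial.transform import Rotation as Ro
def quat(phi):
    y=np.array([np.cos(phi),np.sin(phi),0]);z=np.array([0,0,-1.]);x=np.cross(y,z)
    q=Ro.from_matrix(np.stack([x,y,z],1)).as_quat(); return [q[3],q[0],q[1],q[2]]
E
python3 - <<'E'
from fit import *
p=np.load('p.npy'); p[3]=.80
q=quat(p[2]-np.pi/2)
manip.move_gripper(0.0,20)
A=cov(p,(-.172,0,.008))
manip.move_to(A+[0,0,.05],q)
print(manip.read_t(),manip.read_position(),manip.read_contact_force())
f0=manip.read_contact_force()
last=None
manip.movel(A+[0,0,.012],q,vel=.1)
for a in np.linspace(.8,0.0,11):
    pp=p.copy();pp[3]=a
    manip.movel(cov(pp,(-.172,0,.008)),q,vel=.12)
    print(round(a,2),manip.read_contact_force()-f0,manip.read_t())
E
```

```text
3.4667 [ 0.5011355  -0.15171076  0.25190591] [-0.7120264   0.26041242 -0.18234459]
0.8 [ 0.6473191  -0.49037725  0.67093282] 4.25
0.72 [ 0.85704359  0.19647048 -0.08767888] 4.5167
0.64 [0.24520314 0.01407605 0.30588109] 4.7833
0.56 [ 0.42352227 -0.47186083  0.21325776] 5.05
0.48 [1.27236252 1.01051758 0.0641275 ] 5.3167
0.4 [ 1.49267043 -0.31113616 -0.39698733] 5.5833
0.32 [1.62628603 0.5480799  0.48081544] 5.85
0.24 [ 1.68985419 -1.17039735  0.54355785] 6.1167
0.16 [-0.03671051 -1.07899227  0.77252515] 6.3833
0.08 [ 0.6705006  -0.12198935  0.99356618] 6.65
0.0 [ 1.14572212 -0.50905153  0.30520614] 6.9167
```

```bash
python3 - <<'E'
from fit import *
P0=manip.read_position(); print(P0)
for d in (.001,.002,.003,.004):
    manip.movel(P0-[0,0,d],vel=.02); F=manip.read_contact_force(); print(d,F,manip.read_position()[2])
    if F[2]>8: break
shot('side','side1');shot('top','top1')
crop('side1',290,130,430,240,5,'c4');crop('top1',310,150,400,240,6,'c5')
E
```

```text
[ 0.44515717 -0.13771656  0.08139023]
0.001 [-2.20321431  1.04390054  5.71788361] 0.08110917249726439
0.002 [-5.70896719  3.12157188 11.05196877] 0.08098133732872498
```

View pics/c4.png

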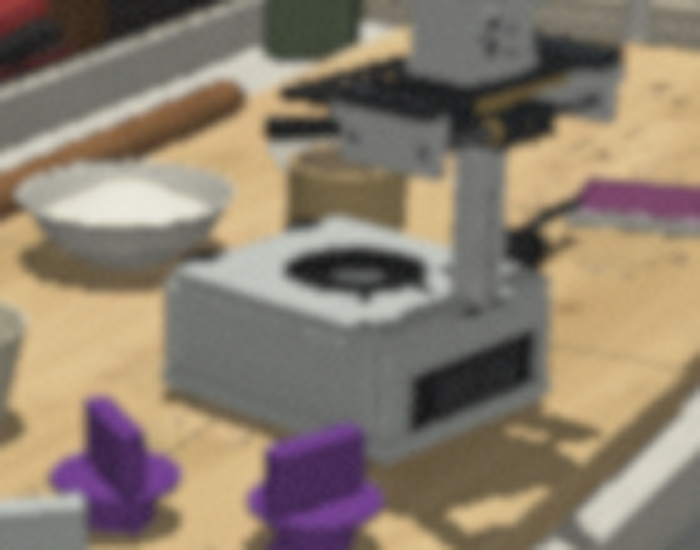

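View pics/c5.png

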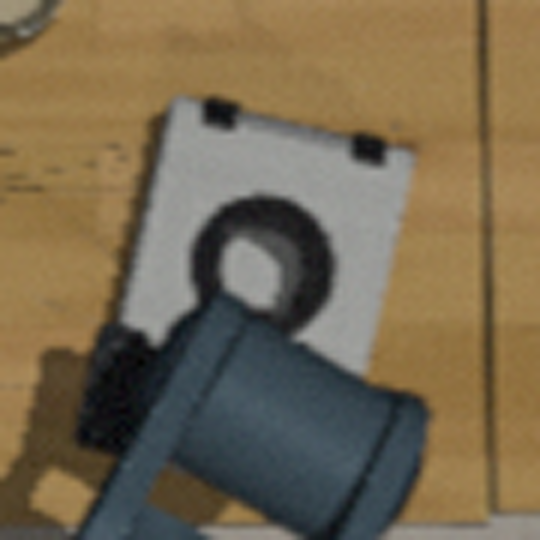

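The cover is closed: it looks level in the side view and the tip stopped at z=0.081 with 11 N. Next I retract and go over the cap.

```bash
python3 - <<'E'
from fit import *
P0=manip.read_position()
manip.movel(P0+[0,0,.12],vel=.25)
manip.move_gripper(0.05,20)
c=np.array([.5358,.1820]); phi=.717-np.pi/2
q=quat(phi)
print(manip.inverse_kinematics([*c,.12],q))
manip.move_to([*c,.14],q)
print(manip.read_t(),manip.read_position(),manip.read_qpos())
shot('side','side2');shot('top','top2')
crop('side2',230,120,450,310,3.5,'c6');crop('top2',310,150,400,240,6,'c7')
E
```

```text
[ 1.27126962e-01  1.43775248e-01  1.84003455e+00 -4.44089210e-16
  1.15778286e+00  9.80923289e-01]
10.325 [0.53614444 0.18116659 0.14033417] [ 1.25715248e-01  1.18168531e-01  1.82776218e+00 -3.34971072e-04
  1.19513421e+00  9.81026429e-01]
```

View pics/c6.png

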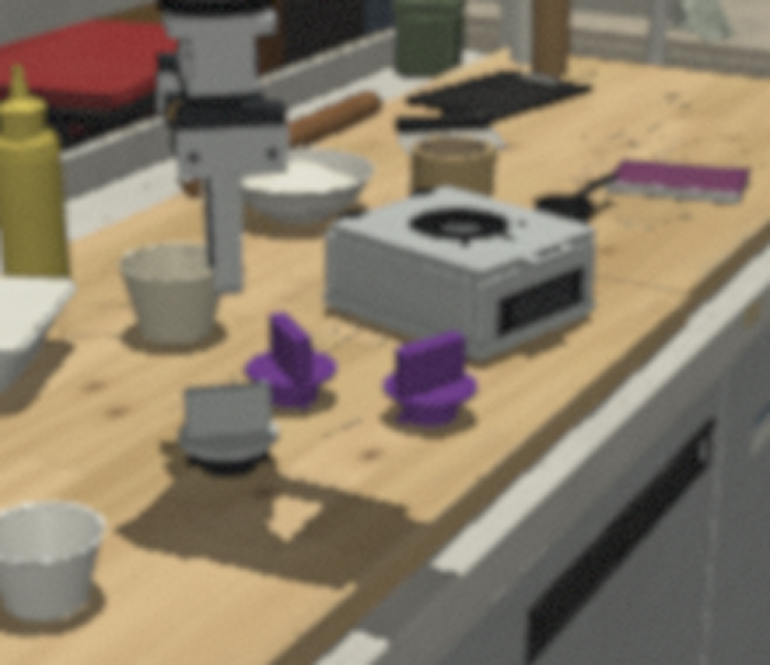

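View pics/c7.png

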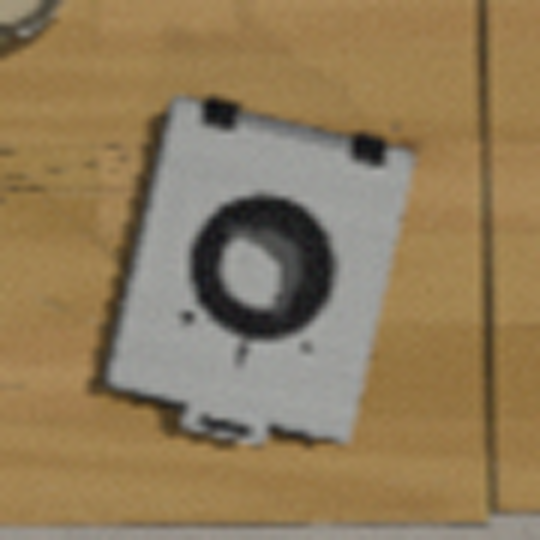

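The cover is closed in both views. In the c7 crop the collar centre is at (263,267), the middle mark at (242,353), and the front corners at (108,385) and (350,441). I refit the chopper pose from these.

```bash
python3 - <<'E'
from fit import *
im=load('top2')
g=im['frame'].max(2)[150:240,310:400]
G=cv2.resize(g,None,fx=6,fy=6,interpolation=cv2.INTER_CUBIC)
m=(G<95).astype(np.uint8); n,l,st,ce=cv2.connectedComponentsWithStats(m)
i=l[267,205]; print(st[i],ce[i])
cn=max(cv2.findContours((l==i).astype(np.uint8),cv2.RETR_EXTERNAL,cv2.CHAIN_APPROX_NONE)[0],key=len)
e=cv2.fitEllipse(cn);print(e)
f=lambda a,b:np.array((310+(a+.5)/6-.5,150+(b+.5)/6-.5))
obs=[((-.168,.073,.008),(108,383)),((-.168,-.073,.008),(350,441)),((-.133,0,.009),(242,353)),
((-.08-.053*np.cos(.75),.053*np.sin(.75),.009),(188,317)),((-.08-.053*np.cos(.75),-.053*np.sin(.75),.009),(307,347)),
((-.08,0,.010),e[0]),((-.08,0,.010),e[0]),((0,.073,.008),(174,99)),((0,-.073,.008),(413,150))]
res=lambda p:np.array([proj(im,cov([*p,0],X))-f(*o) for X,o in obs])
s=least_squares(lambda p:res(p).ravel(),[.53,-.15,-.22],loss='soft_l1',f_scale=.3);print(s.x);print(np.round(res(s.x),2))
print('collar direct',pxz(im,*f(*e[0]),.083)); print('depth of collar',px(im,*f(205,267)))
p=[*s.x,0]; np.save('p2.npy',p)
P=cloud(im); R,h,Rc=hingeT(p); q=(P.reshape(-1,3)-h)@Rc
k=(np.abs(q[:,1])<.065)&(q[:,0]<-.01)&(q[:,0]>-.16)&(np.hypot(q[:,0]+.08,q[:,1])>.06);k&=np.abs(q[:,2])<.05
print(np.polyfit(q[k,0],q[k,2],1),k.sum())
# cap in side image reprojection check and top0
S=load('side2')
c=np.array([.5358,.1820]);w=.717;d=np.array([np.cos(w),np.sin(w)])
for z,r in((.061,.03),(.061,-.03),(.027,.036),(.027,-.036)): print('side',(proj(S,[*(c+d*r),z])-[230,120])*3.5)
for z,r in((.061,.03),(.061,-.03)): print('top c3',(proj(im,[*(c+d*r),z])-[240,150])*5)
# cap flange ellipse in top0
t=load('top0'); f0=cv2.resize(t['frame'][175:215,240:280],None,fx=8,fy=8,interpolation=cv2.INTER_CUBIC)
sat=cv2.cvtColor(f0,cv2.COLOR_RGB2HSV)[...,1]; m=(sat<45).astype(np.uint8)
cn=max(cv2.findContours(m,cv2.RETR_EXTERNAL,cv2.CHAIN_APPROX_NONE)[0],key=cv2.contourArea); e=cv2.fitEllipse(cn); print(e)
print('cap flange c',pxz(t,240+(e[0][0]+.5)/8-.5,175+(e[0][1]+.5)/8-.5,.027))
E
```

```text
[  191   195   144   145 12808] [265.09993754 265.48563398]
((262.13134765625, 267.0701599121094), (142.36581420898438, 143.92185974121094), 145.8163604736328)
[ 0.53242097 -0.15875287 -0.24102417]
[[-0.04 -0.02]
 [-0.07 -0.05]
 [ 0.03  0.13]
 [-0.01 -0.16]
 [ 0.07 -0.41]
 [ 0.09 -0.14]
 [ 0.09 -0.14]
 [-0.17  1.31]
 [-0.    2.28]]
collar direct [ 0.53192286 -0.1584155   0.083     ]
depth of collar [ 0.53210324 -0.12459828  0.08490136]
[-0.00090223  0.00815747] 659
side [182.95255998 390.95261676]
side [268.85167335 384.52094851]
side [176.20155602 436.09005518]
side [278.26335995 428.06274474]
top c3 [ 63.19295056 188.73742302]
top c3 [117.73310611 251.10168652]
((161.51568603515625, 158.2586669921875), (150.0423126220703, 152.84901428222656), 60.473854064941406)
cap flange c [0.53614311 0.18139552 0.027     ]
```

```bash
python3 - <<'E'
from fit import *
c=np.array([.536,.1817]); q=quat(.755-np.pi/2)
manip.movel([*c,.10],q,vel=.2)
manip.movel([*c,.031],q,vel=.12)
print(manip.read_position(),manip.read_contact_force())
manip.move_gripper(0.0,40)
print(manip.read_width(),manip.read_contact_force())
P0=manip.read_position()
manip.movel(P0+[0,0,.13],vel=.2)
print(manip.read_t(),manip.read_width(),manip.read_contact_force())
shot('side','side3');shot('top','top3')
crop('side3',230,120,450,310,3.5,'c8');crop('top3',220,150,320,240,6,'c9')
E
```

```text
[0.53683439 0.1818379  0.0319168 ] [0.41483374 0.44365991 0.50736142]
0.015536294414732508 [ 0.33435178 -0.86904677  0.70859866]
12.925 0.015537432521061958 [-0.02087239  0.41929411 -0.36676841]
```

View pics/c8.png

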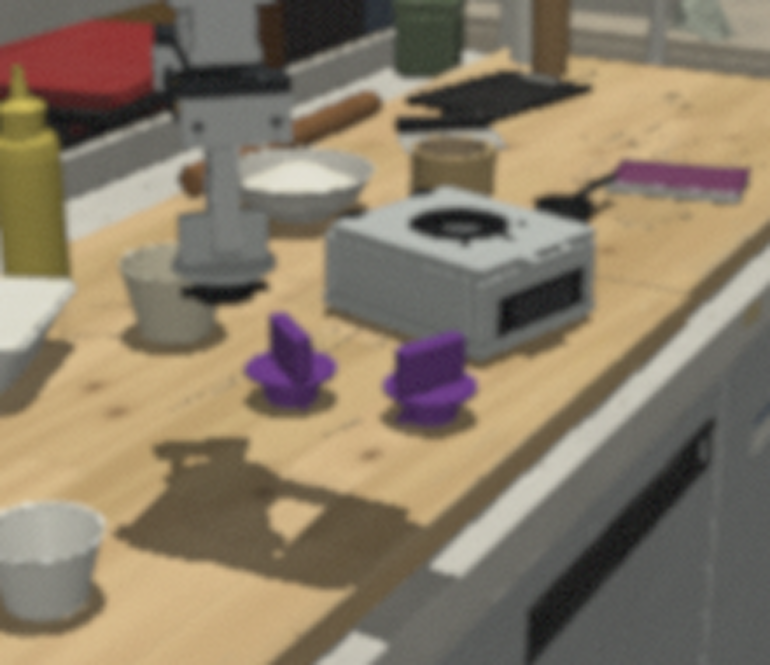

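View pics/c9.png

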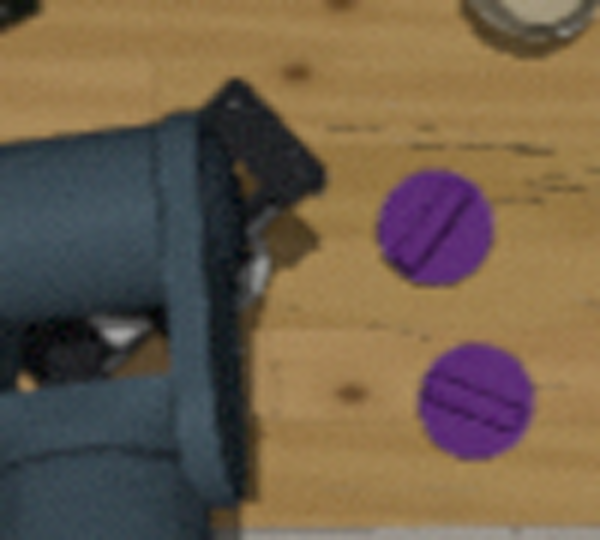

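The cap is held upright. In crop c8 its flange runs from (173,262) to (274,262). I check this against the prediction.

```bash
python3 - <<'E'
from fit import *
S=load('side3'); T=manip.read_position(); print(T); R=Ro.from_quat(np.roll(manip.read_tcp_rot(),-1)).as_matrix(); print(np.round(R,3))
a=np.linspace(0,6.28,100)
for z in (.0295-.005,.0295-.005-.005): pass
for dz in(-.005,-.010):
  u=np.array([proj(S,T+[.036*np.cos(t),.036*np.sin(t),dz]) for t in a]); u=(u-[230,120]+.5)*3.5-.5; print(dz,u.min(0),u.max(0))
u=np.array([proj(S,T+[.0215*np.cos(t),.0215*np.sin(t),-.032]) for t in a]); u=(u-[230,120]+.5)*3.5-.5; print('skirt',u.min(0),u.max(0))
crop('side3',270,160,320,215,10,'c10')
E
```

```text
[0.53483299 0.18151033 0.15897342]
[[ 0.728  0.685 -0.004]
 [ 0.685 -0.728 -0.   ]
 [-0.003 -0.002 -1.   ]]
-0.005 [171.5497223  245.60295836] [278.17282939 281.84432217]
-0.01 [171.84583667 252.37529372] [278.3096409  288.96792666]
skirt [194.49616384 289.26788693] [257.65109473 312.01684353]
```

View pics/c10.png

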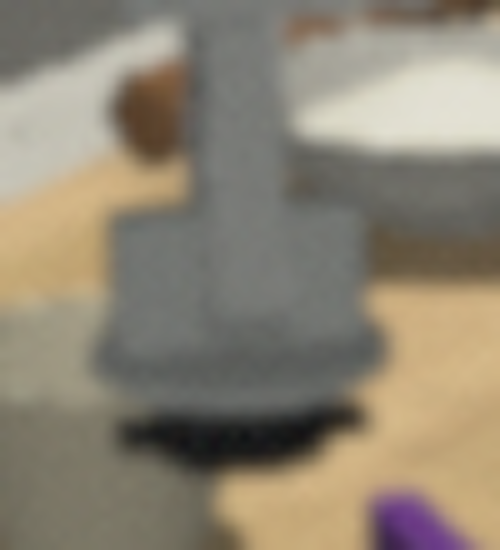

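```bash
cat >> h.py <<'E'
def goto(tgt,q,vel=.1,n=2,tol=.0006,off=np.zeros(3)):
    tgt=np.asarray(tgt,float); off=np.array(off,float)
    for i in range(n+1):
        manip.movel(tgt+off,q,vel=vel if i==0 else .03)
        manip.dwell(.15)
        P=np.mean([manip.read_position() for _ in range(5)],0); e=tgt-P
        if np.linalg.norm(e)<tol or i==n: break
        off+=e
    return P,off
def yaw():
    R=Ro.from_quat(np.roll(manip.read_tcp_rot(),-1)).as_matrix(); return np.arctan2(R[1,1],R[0,1])
E
python3 - <<'E'
from fit import *
print([manip.read_position().round(4) for _ in range(3)], manip.read_t())
p=np.load('p2.npy'); s=np.array([.5322,-.1586]); phi=p[2]+.75-np.pi/2
q=quat(phi)
manip.move_to([*s,.165],q)
print(manip.read_position(),manip.read_t())
P,off=goto([*s,.15],q); print(P,off,yaw(),phi,manip.read_contact_force(),manip.read_t())
shot('side','side4');shot('top','top4')
crop('side4',290,110,430,240,5,'c11');crop('top4',310,150,400,240,6,'c12')
S=load('side4');a=np.linspace(0,6.28,100)
for n,r,X in(('flange',.036,P-[0,0,.005]),('skirt',.0215,P-[0,0,.032]),('collar',.043,np.array([*s,.083]))):
  u=np.array([proj(S,X+[r*np.cos(t),r*np.sin(t),0]) for t in a]); u=(u-[290,110]+.5)*5-.5; print(n,u.min(0),u.max(0))
E
```

```text
[array([0.5348, 0.1815, 0.159 ]), array([0.5348, 0.1815, 0.159 ]), array([0.5348, 0.1815, 0.159 ])] 13.025
[ 0.53230101 -0.15766552  0.16478223] 14.3083
[ 0.53248238 -0.15833086  0.15032365] [0. 0. 0.] -1.0611499670007432 -1.0618204959525803 [-0.31148321 -0.38635456 -0.17095907] 14.7583
flange [296.2039705  253.14588678] [419.83323987 287.66975383]
skirt [320.44186871 303.4642038 ] [393.78482589 325.18090514]
collar [284.04859073 348.57054913] [429.5282351  394.83004054]
```

View pics/c11.png

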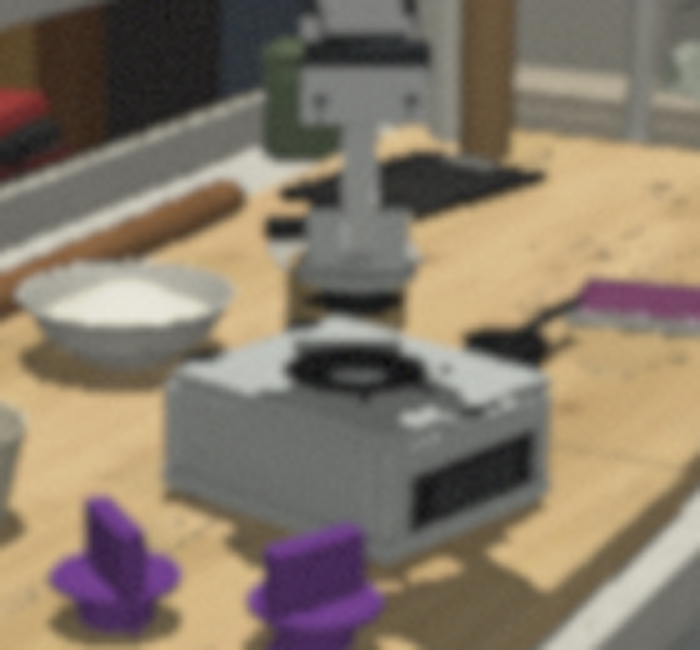

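View pics/c12.png

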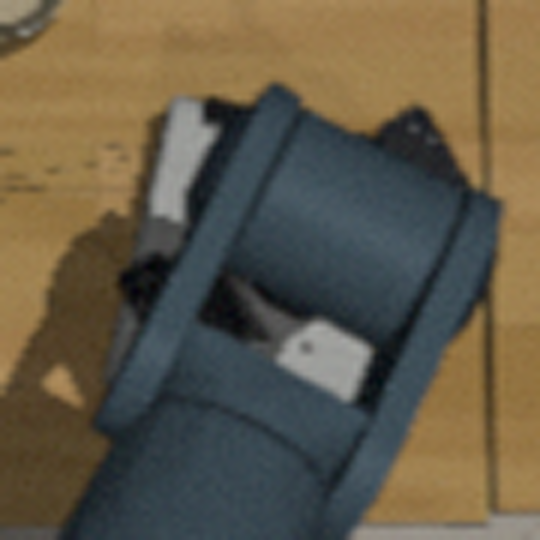

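In c11 the cap flange runs from 296 to 420 and the collar from about 287 to 430, both within a pixel or two of prediction. Lowering with force checks.

```bash
cat > lower.py <<'E'
from fit import *
import sys
p=np.load('p2.npy'); s=np.array([.5322,-.1586]); phi=p[2]+.75-np.pi/2
q=quat(phi)
P,off=goto([*s,.119],q,vel=.1); print(P,off)
F0=np.mean([manip.read_contact_force() for _ in range(5)],0)
for z in np.arange(.116,.0909,-.002):
    manip.movel([*(s+off[:2]),z+off[2]],q,vel=.04)
    P=manip.read_position();F=np.mean([manip.read_contact_force() for _ in range(4)],0)-F0
    print(z.round(4),P.round(4),F.round(1),manip.read_wrist_torque().round(2))
    if F[2]>7: break
print(manip.read_t())
E
python3 lower.py
```

```text
[ 0.5321398  -0.15860478  0.11888985] [-6.48851890e-05  1.26447280e-05 -1.15487064e-04]
0.116 [ 0.5319 -0.1585  0.1155] [-0.6 -0.6  0.2] [-0.02 -0.01 -0.02]
0.114 [ 0.532  -0.1585  0.1137] [-0.8  0.1 -0.9] [-0.04  0.03  0.02]
0.112 [ 0.532  -0.1585  0.1117] [-0.6 -0.3 -0.1] [-0.01 -0.03 -0.  ]
0.11 [ 0.532  -0.1585  0.1097] [-0.4 -0.3 -0.3] [ 0.04  0.02 -0.05]
0.108 [ 0.532  -0.1585  0.1077] [ 0.  -0.2  0.7] [-0.03  0.01 -0.02]
0.106 [ 0.532  -0.1585  0.1057] [-1.2 -0.6  0.9] [-0.   -0.01  0.04]
0.104 [ 0.532  -0.1585  0.1037] [-0.5 -0.2  0.3] [-0.02  0.01 -0.01]
0.102 [ 0.532  -0.1585  0.1017] [-0.9  0.6 -0.8] [-0.05 -0.02 -0.01]
0.1 [ 0.532  -0.1585  0.0997] [-0.1 -0.6  0.2] [-0.01  0.01  0.01]
0.098 [ 0.532  -0.1585  0.0977] [-0.1 -0.4 -0.1] [-0.05  0.04  0.03]
0.096 [ 0.532  -0.1585  0.0957] [-1.5  0.5  0.1] [-0.01  0.04  0.06]
0.094 [ 0.532  -0.1585  0.0937] [-1.   0.   0.8] [ 0.05 -0.04  0.02]
0.092 [ 0.5325 -0.1588  0.0922] [0.7 0.  1.4] [-0.05 -0.09 -0.03]
19.5167
```

```bash
python3 - <<'E'
from fit import *
p=np.load('p2.npy'); s=np.array([.5322,-.1586]); q=quat(p[2]+.75-np.pi/2)
for z in (.0913,.0905,.0898,.089):
    manip.movel([*s,z],q,vel=.03); manip.dwell(.1)
    F=np.mean([manip.read_contact_force() for _ in range(4)],0); print(z,manip.read_position().round(4),F.round(1),manip.read_wrist_torque().round(2))
    if F[2]>6: break
manip.dwell(.2)
shot('side','side5');crop('side5',290,110,430,240,5,'c13'); print(manip.read_t())
E
```

```text
0.0913 [ 0.5325 -0.1587  0.0921] [-1.8  0.3  5.6] [0.13 0.38 0.  ]
0.0905 [ 0.5326 -0.1588  0.0921] [-3.7  1.8 10. ] [0.32 0.82 0.01]
20.4667
```

View pics/c13.png

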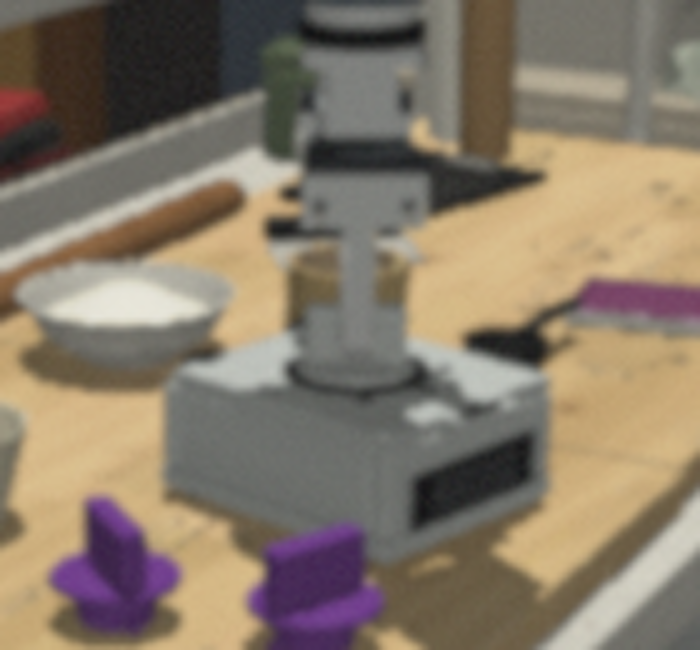

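The cap is seated: hard contact at TCP z=0.0921 against 0.093 predicted, with the flange on the collar at c13 (358,375). I ease off to light down-pressure and twist in steps.

```bash
python3 - <<'E'
from fit import *
p=np.load('p2.npy'); s=np.array([.5325,-.1587]); phi0=p[2]+.75-np.pi/2
manip.movel([*s,.0916],quat(phi0),vel=.03); print(manip.read_contact_force().round(1))
for a in list(np.arange(.1,.71,.1))+[.75]:
    manip.movel([*s,.0916],quat(phi0-a),vel=.01) if False else manip.move_to([*s,.0916],quat(phi0-a))
    manip.dwell(.1)
    print(round(a,2),round(phi0-yaw(),3),manip.read_position().round(4),manip.read_contact_force().round(1),np.mean([manip.read_wrist_torque() for _ in range(4)],0).round(3),manip.read_width().__round__(5),round(manip.read_t(),2))
shot('side','side6');shot('top','top6');crop('side6',290,110,430,240,5,'c14');crop('top6',310,150,400,240,6,'c15'); print(manip.read_t())
E
```

```text
[-0.3  1.4  5.9]
0.1 0.099 [ 0.5329 -0.1591  0.0921] [-0.  -0.3  5.6] [-0.062  0.247 -0.006] 0.0159 21.07
0.2 0.199 [ 0.5329 -0.1591  0.0921] [-0.6  0.   5.7] [-0.007  0.293 -0.029] 0.01558 21.42
0.3 0.299 [ 0.5329 -0.1591  0.0921] [ 0.  -1.5  5.5] [ 0.026  0.283 -0.071] 0.01563 21.77
0.4 0.399 [ 0.533  -0.1591  0.0922] [-0.6 -0.5  4.9] [0.053 0.219 0.016] 0.01602 22.12
0.5 0.499 [ 0.5329 -0.1591  0.0921] [-0.1 -0.6  6.2] [0.02  0.252 0.066] 0.01577 22.47
0.6 0.599 [ 0.533  -0.1592  0.0921] [-0.5 -0.1  5.2] [-0.044  0.253  0.027] 0.01584 22.82
0.7 0.699 [ 0.533  -0.1592  0.0921] [-1.1 -0.9  5. ] [0.035 0.251 0.04 ] 0.01578 23.17
0.75 0.749 [ 0.5329 -0.1592  0.0921] [-0.9 -0.5  4.5] [0.011 0.297 0.08 ] 0.0155 23.52
23.6167
```

View pics/c14.png

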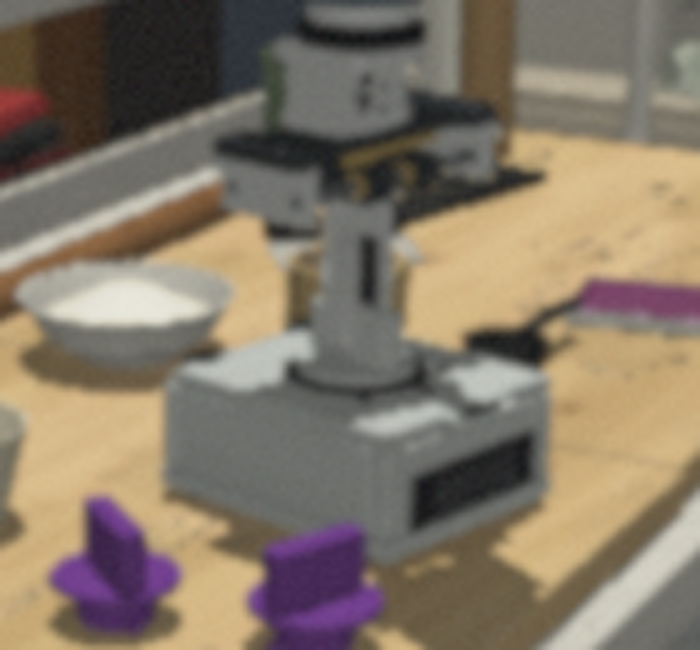

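View pics/c15.png

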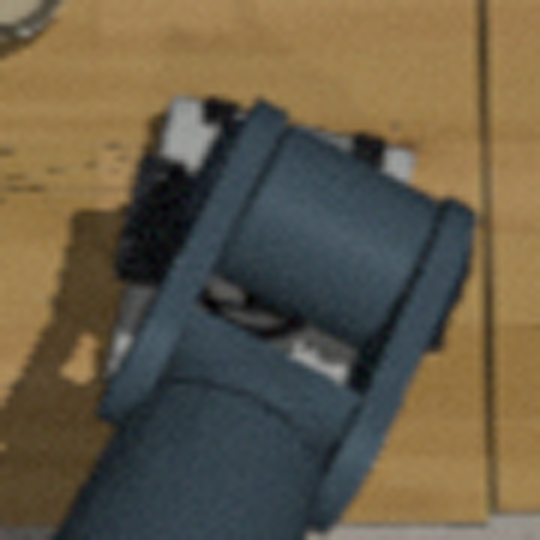

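```bash
python3 - <<'E'
from fit import *
w=[];f=[]
for _ in range(25): manip.dwell(.02); w.append(manip.read_wrist_torque()); f.append(manip.read_contact_force())
print(np.mean(w,0),np.std(w,0)/5,np.mean(f,0),manip.read_t())
p=np.load('p2.npy'); T=manip.read_position(); S=load('side6')
v=cv2.resize(S['frame'][150:200,335:390,::-1],None,fx=12,fy=12,interpolation=cv2.INTER_CUBIC)
P1=lambda X:tuple(np.round((proj(S,X)-[335,150]+.5)*12-.5).astype(int))
for da,col in((0,(0,0,255)),(.2,(0,255,0))):
    a=p[2]+da; d=np.array([np.cos(a),np.sin(a),0]); n=np.array([-d[1],d[0],0]); c=np.array([T[0],T[1],.061])
    for z in(.061,.027): 
        pts=np.array([P1(c+[0,0,z]+i*.03*d+j*.008*n) for i,j in((1,1),(1,-1),(-1,-1),(-1,1))])
        for pt in pts: cv2.circle(v,tuple(int(t) for t in pt),4,col,1)
    for g in np.linspace(0,6.28,60): cv2.circle(v,P1(c+[.036*np.cos(g),.036*np.sin(g),.027]),1,(255,0,0),-1)
cv2.imwrite('pics/c16.png',v)
E
```

```text
[0.00432181 0.26028493 0.09889617] [0.00663662 0.00628895 0.00685736] [-0.61019814 -0.8606367   5.08143587] 24.0333
```

View pics/c16.png

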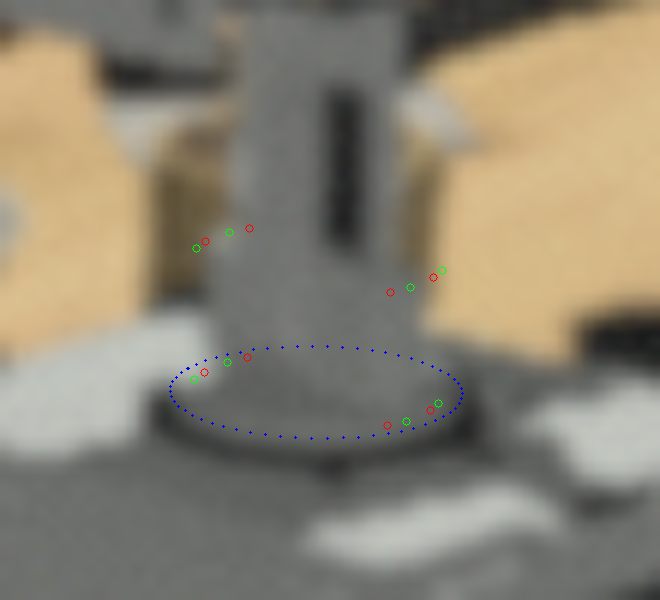

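```bash
python3 - <<'E'
from fit import *
p=np.load('p2.npy'); S=load('side6'); P=cloud(S); T=np.array([.5329,-.1592])
for r in range(168,180): print(r,S['frame'][r,346:376].mean(1).astype(int))
a=p[2]; d=np.array([np.cos(a),np.sin(a)]); n=np.array([-d[1],d[0]])
m=(P[...,2]>.094)&(P[...,2]<.125)&(np.hypot(P[...,0]-T[0],P[...,1]-T[1])<.04)
for r,c in np.argwhere(m):
    X=P[r,c]; print(r,c,round(float((X[:2]-T)@d*1000),1),round(float((X[:2]-T)@n*1000),1),round(float(X[2]*1000)))  if r in(171,173,175) else None
E
```

```text
168 [157 125  93  78  84  87  95 108 116 114 113 111 111 111 107  90  59  35
  50  79 101 107 100  95 102 137 166 179 181 180]
169 [159 129  91  78  82  91 109 125 125 118 114 114 113 115 109  93  64  46
  55  82 102 109 100  92 105 138 169 177 179 177]
170 [162 126  92  78  81  91 113 129 125 117 115 113 115 114 111  98  81  66
  69  86 105 108 101  93 107 144 169 178 178 178]
171 [160 124  92  80  84  89 105 116 119 115 115 114 116 115 114 107  98  88
  86  92 103 105  99  93 109 144 172 176 178 178]
172 [157 119  86  76  76  84  98 110 113 113 112 114 114 116 114 110 107 103
 100 100 104 105  99 100 113 145 169 177 176 180]
173 [151 115  81  69  69  76  96 109 112 113 112 116 115 117 117 113 111 111
 108 106 107 107 107 106 118 144 169 177 178 177]
174 [151 113  82  68  66  73  92 107 111 114 114 114 118 116 114 113 109 109
 109 109 113 112 110 112 123 148 171 178 178 179]
175 [152 118 101 100 102  96 102 110 112 111 116 114 117 118 115 114 111 108
 108 112 111 112 114 117 135 158 173 179 178 176]
176 [167 150 147 150 148 137 122 113 112 112 112 113 119 118 114 113 111 110
 110 11
[... 710 characters left out ...]
 356 1.2 20.8 121
173 357 -4.4 22.7 122
173 358 -5.7 19.9 122
173 359 -11.1 21.7 124
173 360 -7.2 12.8 121
173 361 -7.6 8.8 120
173 362 -14.3 12.1 122
173 363 -14.7 8.1 121
173 364 -22.3 12.6 124
173 365 -21.2 6.8 122
173 366 -25.9 7.9 124
173 367 -28.5 6.5 124
173 368 -30.6 4.6 124
173 369 -29.8 -0.9 123
175 352 29.4 6.8 105
175 353 21.9 10.7 108
175 354 8.2 21.7 113
175 355 3.7 22.3 114
175 356 1.4 20.4 114
175 357 -3.3 21.4 116
175 358 -8.7 23.1 117
175 359 -7.9 17.8 116
175 360 -7.9 13.4 115
175 361 -9.7 11.0 115
175 362 -12.2 9.5 115
175 363 -15.3 8.6 115
175 364 -17.5 6.8 115
175 365 -24.1 10.1 118
175 366 -29.3 11.7 119
175 367 -27.8 5.5 117
175 368 -30.3 3.9 118
175 369 -31.7 1.1 117
```

In the side view the wing's left and right edges are at columns 352.1 and 371, against 351.6 and 371.1 predicted for alignment with the middle mark. The side depth map puts the broad wing face about 8 mm off centre near both ends, also as expected when aligned. The spring moment is 0.10 N m and the down-push 5 N. Handing in.

```bash
python3 - <<'E'
from h import *
print(manip.read_t(),yaw(),manip.read_position(),manip.read_width(),manip.read_contact_force(),np.abs(manip.read_dq()).max())
manip.hand_in()
E
```

```text
24.0333 -1.8104561283902472 [ 0.53293666 -0.1592352   0.0921596 ] 0.01565885538933135 [-1.15788537 -0.60608926  3.93602837] 0.0010425328650872064
the job is handed in; nothing more can be done
```

I closed the cover, seated the cap in the socket with its lugs in the slots, twisted it clockwise 0.749 rad to the middle mark, and handed in while still gripping it. That was at 24 s of the 61 s allowed; `hand_in` reports no verdict.

- **Cover:** I pushed it down along its arc at about 0.3 rad/s until it met the stop at z = 0.081 m. It looked level in both camera views afterwards.
- **Cap fit:** It went in without resistance and met a hard stop at TCP z = 0.0921 m, where I had predicted 0.093 m. The TCP was within about 1 mm of the measured socket axis.
- **Twist and hold:** The side view puts the wing within about 0.1 rad of the mark. The arm was at rest, with the fingers closed on the wing at a 40 N grip setting and about 4–5 N of downward push.
- **Disagreements:**
    - The mean wrist moment was 0.10 N m, below the 0.14 N m expected from the spring; friction in the socket may account for it.
    - The wing looked about half a pixel narrower in the side view than predicted, which would mean at most about 0.07 rad past the mark.
    - My two first estimates of the cap's wing angle differed by 0.09 rad. The pads should have squared the wing up when they closed.
- **Not checked:** The top camera's view of the cap was blocked by the wrist at the end. I did not measure the bystanders again, but the arm's path stayed clear of them.

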